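# Pack the last bamboo shoot and put the lid on the tub

## Robot

A 6-joint arm with a two-finger parallel gripper is mounted at the origin on the work surface. World frame = base frame: x ahead of the robot, y to its left, z up, the work surface at z = 0. Lengths are in m, angles in degrees, forces in N, time in s.
With the tool pointing down it reaches from about 0.225 to 0.875 m from the base axis. Payload 3.4 kg.
Tool frame: the origin (TCP) lies on the centre line of the jaws, within the pads' length; the fingertips stand manip.tip_reach ahead of it and the grasp point (between the pads) lies 2 mm behind it (manip.tip_reach is the distance from the TCP to the fingertips, in m); x points along the fingers, y is the direction in which the jaws open and shut, and the axes are right-handed (so a half turn about x gives the same grasp; the last joint's range is limited). The gripper opens to 85 mm and grips with 20 to 120 N. Pads are 22 mm wide; open, the fingers measure 114 mm over their backs; the gripper's body (76 mm by 85 mm) begins 54 mm behind the grasp point. The pads swing forward as they close: fully open they stand 13 mm farther back than shut.
Start: joints at [-73.74, 15.808, 86.224, -0, 77.962, -6.933], TCP at [0.226, -0.529, 0.248] pointing down, gripper open.
Joint ranges: [-165.64, 165.64], [-43.16, 119.46], [12.63, 154.43], [-67.54, 247.53], [6.08, 155.33], [-154.97, 154.97]. Speed limits (degrees/s): [147.25, 147.25, 180, 180, 180, 180].

## Interface

Orientations are given as [roll, pitch, yaw] about the fixed x, y, z axes, in that order (R = Rz(yaw) Ry(pitch) Rx(roll)).
In Python, from plant import manip gives the robot as it stands. The module is installed in compiled form; this text tells all that it offers.
- The arm moves only by the shell command python3 -m crank 'ROWS' [FORCE]. ROWS is text: rows parted by semicolons, each of 7 numbers parted by spaces: the turn, a rotation vector about the world's x, y, z in rad, then the shift along the world's x, y, z in mm, then the opening, from 0 (shut) to 1 (fully open). A call has 1 to 5 rows; each row is the pose to reach, as a shift and turn from the pose commanded when the call began; what a row does not reach only later rows make up. A row lasts 1/8 s, in which the tool goes at most 62.5 mm and 10.7 degrees, less where a joint would pass 70% of its speed; a pose out of reach is approached as far as the arm can. A call with a gripper value outside its range is refused whole. The fingers move at their own pace and stop on an object; FORCE is the grip in N (left out, the last holds). Time passes only in rows, so rows that repeat a pose let the fingers close. It gives the time, the measured TCP pose, the force and the opening at its end, in the units of the state.
- manip.get_obs(): the state, without advancing time (a new reading comes with each control period).
- manip.grab_frame(name): name is "scene" or "top" or "wrist"; returns the picture (480x640x3 uint8, blue, green, red); there is no depth.
- manip.camera_params(name): a dict with "intrinsics" (3x3 intrinsics, pixels), "rvec" (rotation vector, rad) and "tvec" (3), from world to camera coordinates, as OpenCV has them; the wrist camera has in their place "mount" (4x4, takes a point from camera to tool coordinates, whose origin is the TCP and whose axes are the tool frame's). Camera axes: x right, y down, z forward; pixel columns grow to the right and rows downward; lengths in m; the calibration is good to about 2 mm. A picture is of the moment at which its call begins: read the wrist's pose just before it. camera_params takes no time and is no camera call.
- manip.finish_job(): hands the job in, once; it reports no verdict.
Trained networks look in the newest picture that a camera, given by its name, has taken for a name from the list of things; names that differ only in an ending like _2 or _b are one class to them, and where a whole thing is asked for, a point or a joint stands for the part that bears it (a point fixed in the world has none). Each returns a list of dicts, best first, with "p" (0 to 1); they miss things now and then, are a little off and sometimes report something else, mostly with a low value. They report only what shows in the picture. A call takes as long as a camera call. They do not tell look-alikes from the thing itself.
- manip.find_in(label, camera): "rect" ([left, top, right, bottom] in pixels, round what is visible of it).
The state is a dict: "t": time; "joints": joint angles; "joint_vel": joint speeds; "effort": joint torques, N m; "ee_pos": TCP position; "orientation": TCP orientation; "contact_force": force on the tool from outside, world axes, zero at the start; "torque": the same for the moment, N m; "width": opening from 0.0 (shut) to 1.0 (fully open).
Only numpy, scipy, OpenCV 4.12 (cv2) and the standard library are available. Lean on these libraries where they do the work, as an engineer would, in place of code of your own. Each camera call takes 0.05 s, during which the arm holds its last target. There are 200 camera calls.

## Task

Put the bamboo shoot that lies on the woven tray into the open white tub, with the smaller one that is already in there, and then close the tub: set the lid on it, handle up, so that it sits level and fully home on the rim all round. Set the lid down rather than letting it drop, and leave the bowl, the brush and the jar where they are.

Things in the scene. Friction and masses are not known exactly. Their poses are not given: they have to be found in the camera images.
- tub: open-topped white plastic tub, fixed to the table, to the robot's left or right. Outside 220 (its x) x 160 (its y) x 105 mm high, walls and floor 6 mm thick, so inside 208 x 148 mm and 99 mm deep. Thin ribs stand 3 mm out from its walls. Origin: centre of its underside, on the table; z up.
- lid: loose white plastic lid, 0.26-0.44 kg, lying handle up on the table, on the other side from the tub. Plate 232 (x) x 172 (y) x 8 mm; under it a panel 196 x 136 x 12 mm that drops into the tub's mouth with 6 mm to spare all round, either way round; the plate then rests on the rim. Origin: centre of the panel's underside, the lowest face; z up. Fully home, it is 93 mm above the tub's origin.
- lid_handle (a point): centre of the lid's handle bar, 51 mm straight above the lid's origin. The bar runs along the lid's x, 100 mm long, 24 mm wide (y), 22 mm tall, its underside 20 mm above the plate's top, on two short posts. It can be pinched across its width from above.
- tray: flat woven cane tray, fixed to the table, in the middle of the work area, about 294 (x) x 204 (y) mm; its weave is 6 mm above the table, its wooden rim 14 mm high and 14 mm wide. Origin: centre of its underside.
- shoot: halved peeled bamboo shoot, ivory with darker rings, rigid, 0.11-0.23 kg, cut face down on the tray. 140 mm long, blunt butt at -x, tip at +x; about 54 mm wide and 38 mm high over the butt half (x -65 to 0 mm), narrowing to the tip. Rounded sides, widest 11 mm above the cut face. Origin: mid length on the cut face; centre of mass about 15 mm towards the butt; z up.
- packed: smaller halved shoot lying loose on the tub's floor, 100 mm long, 42 mm wide, 29 mm high, cut face down, same shape and axes. It stays in the tub; the other may come to rest on top of it, and the lid still closes.
- bowl: bystander: metal bowl, 110 mm across, 50 mm high, beyond the tray. Origin: centre of its underside.
- brush: bystander: flat hand brush with a wooden handle, 200 mm long, 42 mm wide, 20 mm high, lying on the table beyond the work area on the right. Origin: centre of its underside.
- jar: bystander: jar with lid, 76 mm across, 110 mm high, at the far left. Origin: centre of its underside.
Not all that is in view belongs to the job. What is shaped like the shoot but green or pink is not meant. Leave any pink look-alike of the packed alone.

How it is judged:
By the outcome, as a careful person would: the job done as asked, in the order asked, and still so for the second after the job is handed in, with the robot touching nothing.
It also fails if it takes over 61 s, if anything falls off the work surface, if the arm or the gripper's body presses on something with over 40 N, if the wrist force passes 120 N, or if a joint passes its speed limit or range.

## Working session

There is one attempt and no reset: what is moved stays moved. The work goes in short steps, Python scripts to look and compute and a shell command to move; the robot and the scene stay as the last step left them, time stands still between calls to the robot, and variables do not carry over. Pictures are saved under pics/ and viewed, about 8 in all and at most 12, crops included, and the job is handed in when it is done.

```bash
mkdir -p pics; ls
cat > h.py <<'E'
import numpy as np, cv2
from plant import manip
from scipy.spatial.transform import Rotation as R
def cam(n):
    p=manip.camera_params(n); K=np.array(p["intrinsics"],float)
    if "mount" in p:
        o=manip.get_obs(); T=np.eye(4); T[:3,:3]=R.from_euler('xyz',o["orientation"],degrees=True).as_matrix(); T[:3,3]=o["ee_pos"]
        W=T@np.array(p["mount"]); return K,W[:3,:3].T,-W[:3,:3].T@W[:3,3]
    return K,cv2.Rodrigues(np.array(p["rvec"],float))[0],np.array(p["tvec"],float).ravel()
def ray(c,uv,z):
    K,Rm,t=c; d=Rm.T@np.linalg.inv(K)@np.array([uv[0],uv[1],1.]); o=-Rm.T@t
    return o+d*(z-o[2])/d[2]
def proj(c,P):
    K,Rm,t=c; q=(np.atleast_2d(P)@Rm.T+t)@K.T; return q[:,:2]/q[:,2:]
E
python3 - <<'E'
from h import *
print(manip.get_obs(), manip.tip_reach)
for n in("scene","top"):
    c=cam(n); print(n,-c[1].T@c[2]); im=manip.grab_frame(n); cv2.imwrite(f"pics/{n}0.png",im)
    for l in ("tub","lid","lid_handle","tray","shoot","packed","bowl","brush","jar"):
        for d in manip.find_in(l,n)[:3]:
            r=d["rect"]; print(l,np.round(r),round(d["p"],2),np.round(ray(c,((r[0]+r[2])/2,(r[1]+r[3])/2),0.02),3))
E
```

```text
pics
{'t': 0.0, 'joints': array([-7.37375901e+01,  1.58463358e+01,  8.62960488e+01, -2.02373844e-03,
        7.79619779e+01, -6.93264960e+00]), 'joint_vel': array([-0.04330445,  0.01014111,  0.12317049, -0.0574078 , -0.07407083,
        0.11869198]), 'effort': array([-1.93824548e-03, -4.16782665e+01, -2.45806861e+01, -6.32837673e-04,
        1.11604683e-02,  1.15498770e-05]), 'ee_pos': array([ 0.22631297, -0.52803752,  0.24744673]), 'orientation': array([-95.84658875,  89.8956187 , 107.34889459]), 'contact_force': array([-0.63880063, -0.37576166,  0.07378846]), 'torque': array([ 0.00373492,  0.02638906, -0.02436804]), 'width': 1.0026915757100774} 0.017
scene [ 1.26488514 -0.56430433  1.38014056]
tub [173. 246. 276. 359.] 0.94 [ 0.48  -0.277  0.02 ]
lid [247. 209. 371. 314.] 0.62 [ 0.512 -0.026  0.02 ]
lid [375. 168. 461. 248.] 0.58 [0.558 0.336 0.02 ]
lid_handle [374. 174. 464. 242.] 0.67 [0.559 0.337 0.02 ]
lid_handle [248. 205. 371. 316.] 0.59 [ 0.511 -0.023  0.02 ]
tray [250. 210. 369. 316.] 0.85 [ 0.516 -0.029  0.02 ]
tray [442. 127. 469. 167.] 0.68 [0.45  0.599 0.02 ]
shoot [302
[... 432 characters left out ...]
. 304.] 0.78 [ 0.497 -0.294  0.02 ]
lid_handle [164. 176. 261. 280.] 0.91 [0.545 0.336 0.02 ]
lid_handle [458. 242. 472. 283.] 0.61 [ 0.476 -0.294  0.02 ]
tray [311. 192. 402. 316.] 0.55 [ 0.489 -0.025  0.02 ]
shoot [233. 312. 288. 342.] 0.97 [0.304 0.206 0.02 ]
shoot [333. 219. 366. 271.] 0.78 [ 0.511 -0.006  0.02 ]
shoot [453. 342. 504. 383.] 0.73 [ 0.233 -0.326  0.02 ]
packed [457. 241. 474. 279.] 0.77 [ 0.481 -0.296  0.02 ]
packed [511. 260. 548. 290.] 0.7 [ 0.449 -0.453  0.02 ]
bowl [306. 114. 352. 158.] 0.65 [0.79  0.052 0.02 ]
brush [406. 151. 483. 166.] 0.75 [ 0.739 -0.243  0.02 ]
jar [ 87. 238. 137. 269.] 0.61 [0.474 0.581 0.02 ]
jar [456. 242. 472. 282.] 0.38 [ 0.477 -0.291  0.02 ]
```

View pics/top0.png

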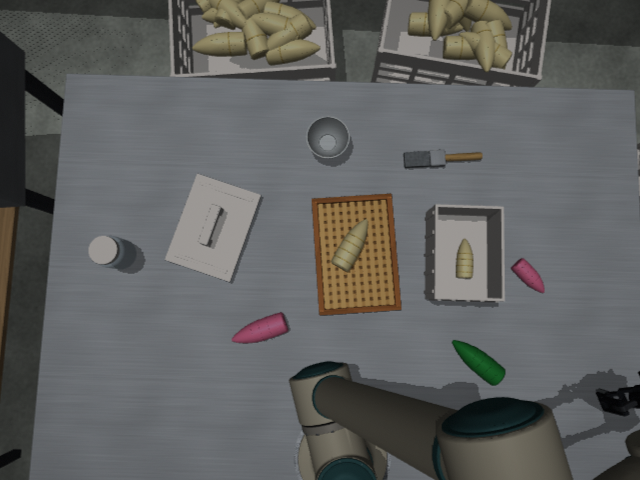

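View pics/scene0.png

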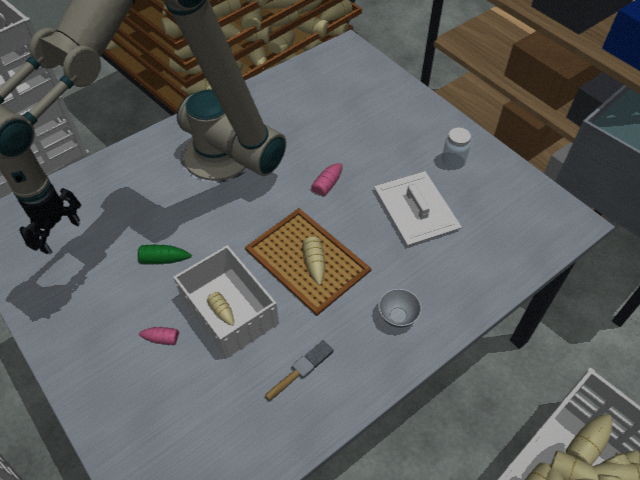

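The top view shows the shoot at about (350,245) with its tip up and to the right, the lid at (213,228) with its handle at (211,225), and the tub at (467,253) with the packed shoot at (465,260). The green and pink look-alikes lie elsewhere. Next I'll get the poses by segmentation.

```bash
cat > m.py <<'E'
from h import *
im=cv2.imread("pics/top0.png"); c=cam("top")
hsv=cv2.cvtColor(im,cv2.COLOR_BGR2HSV).astype(int); H,S,V=hsv[...,0],hsv[...,1],hsv[...,2]
for n,p in dict(lid=(190,215),tub=(480,230),shoot=(348,250),tray=(335,215),table=(280,220),packed=(465,265),trim=(436,250)).items(): print(n,hsv[p[1],p[0]])
def big(m,box):
    k=np.zeros(m.shape,np.uint8); x0,y0,x1,y1=box; k[y0:y1,x0:x1]=m[y0:y1,x0:x1]*255
    k=cv2.morphologyEx(k,cv2.MORPH_OPEN,np.ones((3,3)))
    cs=cv2.findContours(k,cv2.RETR_EXTERNAL,cv2.CHAIN_APPROX_NONE)[0]; return max(cs,key=cv2.contourArea)
def fit(name,cn,z):
    P=np.array([ray(c,p,z)[:2] for p in cn[:,0,:]],np.float32)
    (cx,cy),(w,h),a=cv2.minAreaRect(P*1000); b=cv2.boxPoints(((cx,cy),(w,h),a)); e=b[1]-b[0]; f=b[2]-b[1]; L=e if np.linalg.norm(e)>np.linalg.norm(f) else f
    print(name,"centre",round(cx,1),round(cy,1),"size",round(w,1),round(h,1),"long axis yaw",round(float(np.degrees(np.arctan2(L[1],L[0]))),1)); return P
out=im.copy()
for name,m,box,z in (("lid",(S<22)&(V>150),(155,165,270,290),.020),("shoot",(S<125)&(V>110),(322,205,385,285),.017),("tub",(S<22)&(V>140),(415,195,515,312),.105)):
    cn=big(m,box); P=fit(name,cn,z); cv2.drawContours(out,[cn],-1,(0,0,255),1)
o=cv2.resize(out[150:330,150:520],None,fx=2.1,fy=2.1,interpolation=cv2.INTER_NEAREST); cv2.imwrite("pics/seg1.png",o)
E
python3 m.py
```

```text
lid [ 17  12 154]
tub [ 13  12 154]
shoot [ 26  64 155]
tray [ 18 130 147]
table [103  15 117]
packed [ 23 101 149]
trim [ 13  12 155]
lid centre 548.4 335.8 size 167.1 227.2 long axis yaw -17.2
shoot centre 520.1 -11.8 size 42.3 132.9 long axis yaw -25.2
tub centre 475.9 -258.0 size 116.9 182.0 long axis yaw -0.2
```

View pics/seg1.png

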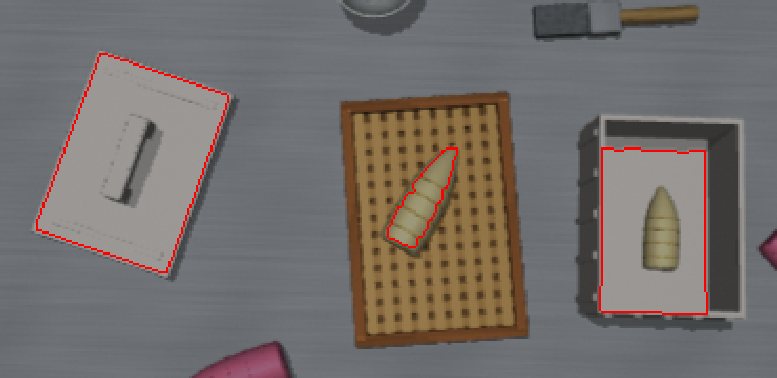

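The lid fit matches its known size (227 x 167 of 232 x 172 mm). The shoot and tub masks are cut short by shading. I'll use the visible corners for those, then refine with the wrist camera.

Run:
```python
from h import *
c=cam("top"); f=lambda x,y:(x/2.1+150,y/2.1+150)
b=ray(c,f(402,246),.015)*1000; t=ray(c,f(457,148),.012)*1000
print("butt",b,"tip",t,"len",np.linalg.norm(t-b),"mid",(b+t)/2,"yaw",np.degrees(np.arctan2(t[1]-b[1],t[0]-b[0])))
C=np.array([ray(c,f(*p),.105)*1000 for p in((599,115),(744,118),(744,318),(597,315))]);print(C,C.mean(0))
o=manip.get_obs();M=R.from_euler('xyz',o["orientation"],degrees=True).as_matrix();print("tool axes\n",M.round(3)); print("mount",np.round(manip.camera_params("wrist")["mount"],3))
print("jaw yaw",np.degrees(np.arctan2(M[1,1],M[0,1])))
```

```text
butt [455.93136837  12.18324983  15.        ] tip [575.667442   -51.21795278  12.        ] len 135.5191492822516 mid [515.79940518 -19.51735148  13.5       ] yaw -27.90157530350607
[[ 601.77768097 -199.58563572  105.        ]
 [ 603.00433012 -361.03252791  105.        ]
 [ 381.86795765 -357.68447562  105.        ]
 [ 380.69515988 -197.64415633  105.        ]] [ 491.83628215 -278.9866989   105.        ]
tool axes
 [[ 0.     0.394 -0.919]
 [-0.    -0.919 -0.394]
 [-1.     0.    -0.   ]]
mount [[ 0.    -0.287  0.958 -0.126]
 [ 1.     0.001  0.     0.   ]
 [-0.001  0.958  0.287 -0.073]
 [ 0.     0.     0.     1.   ]]
jaw yaw -66.80751546926905
```

Tub centre is (492,-279) mm, yaw -0.7°, size 221 x 160, which agrees with the spec. The shoot's yaw is about -28° and its middle is at (516,-19). Moving to hover over the shoot with the jaws at yaw 62°.

```bash
python3 -m crank '0 0 0.17 25 45 0 1; 0 0 0.35 50 95 0 1; 0 0 0.52 75 145 0 1; 0 0 0.7 100 195 0 1; 0 0 0.88 125 245 0 1' 50; python3 -m crank '0 0 0.17 30 55 0 1; 0 0 0.35 60 110 0 1; 0 0 0.52 90 165 -10 1; 0 0 0.7 120 220 -20 1; 0 0 0.88 150 270 -40 1'; python3 -m crank '0 0 0.17 2 1 -8 1; 0 0 0.34 2 1 -8 1; 0 0 0.49 2 1 -8 1; 0 0 0.49 2 1 -8 1'
python3 - <<'E'
from h import *
im=manip.grab_frame("wrist"); cv2.imwrite("pics/w1.png",im); o=manip.get_obs(); print(o["t"],o["ee_pos"],o["joints"])
c=cam("wrist"); M=R.from_euler('xyz',o["orientation"],degrees=True).as_matrix(); print("jaw",np.degrees(np.arctan2(M[1,1],M[0,1])))
for d in manip.find_in("shoot","wrist"): print(d)
E
```

```text
t: 1.62
ee_pos: [0.3521, -0.282, 0.2485]
orientation: [78.0, 89.9, -28.1]
contact_force: [1.1, 0.2, -0.1]
width: 1.004
t: 2.25
ee_pos: [0.5023, -0.0127, 0.2094]
orientation: [42.9, 89.8, -12.7]
contact_force: [0.5, -0.5, 0.9]
width: 0.998
t: 2.75
ee_pos: [0.5029, -0.0135, 0.2008]
orientation: [52.1, 90.0, 24.1]
contact_force: [-0.4, -0.1, -0.4]
width: 1.003
2.8 [ 0.50286267 -0.01358377  0.20079095] [-9.48184643e+00  1.15155949e+01  9.92127628e+01  7.21840558e-03
  6.92623517e+01 -7.14484548e+01]
jaw 61.964053525956366
{'rect': [302.0, 148.5, 370.5, 305.9], 'p': 0.89}
{'rect': [526.8, 455.2, 572.1, 479.2], 'p': 0.2}
```

View pics/w1.png

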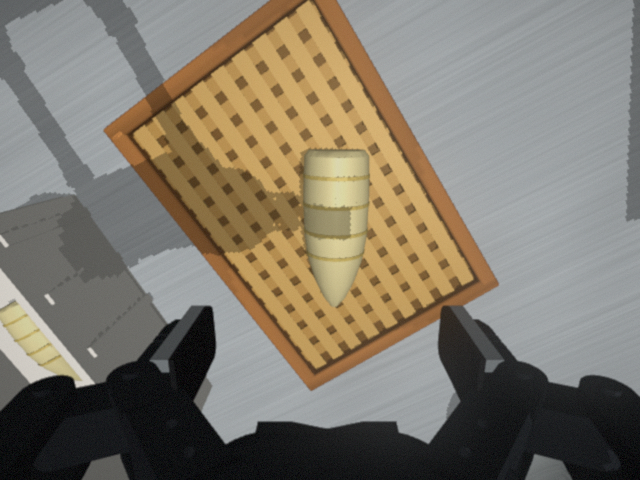

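The wrist view shows the shoot aligned with the jaws: sides at u=302–370, butt at v≈152, tip at (336,305). Computing its pose.

Run:
```python
from h import *
c=cam("wrist"); o=manip.get_obs()
b=ray(c,(336,150),.025)*1000; t=ray(c,(335.5,306),.010)*1000; l=ray(c,(302,210),.017)*1000; r=ray(c,(370,210),.017)*1000
print(b,t,np.linalg.norm(t-b),"yaw",np.degrees(np.arctan2(t[1]-b[1],t[0]-b[0])),"width",np.linalg.norm(l-r))
u=(t-b)/np.linalg.norm(t-b); g=b+u*52; print("grasp",g,"shift",g-np.array(o["ee_pos"])*1000)
```

```text
[457.58867203  18.92893054  25.        ] [581.66335538 -45.98105085  10.        ] 140.8290905117015 yaw -27.61642791239429 width 56.386281559693046
grasp [503.40224301  -5.03855388  19.4613716 ] shift [   0.52746748    8.61720388 -181.36034651]
```

```bash
python3 -m crank '0 0 0 0 8 -50 1; 0 0 0 0 8 -100 1; 0 0 0 0 8 -145 1; 0 0 0 0 8 -170 1; 0 0 0 0 8 -181 1' 50; python3 -m crank '0 0 0 0 0 0 1; 0 0 0 0 0 0 0.5; 0 0 0 0 0 0 0.3; 0 0 0 0 0 0 0.3; 0 0 0 0 0 0 0.3' 50
```

```text
t: 3.48
ee_pos: [0.5021, -0.0056, 0.0184]
orientation: [-163.0, 89.9, 169.1]
contact_force: [1.2, 0.2, -0.1]
width: 0.998
t: 4.1
ee_pos: [0.5038, -0.0057, 0.0212]
orientation: [23.7, 89.8, -4.2]
contact_force: [-0.4, -0.2, 4.5]
width: 0.587
```

```bash
python3 -m crank '0 0 0 0 0 0 0.2; 0 0 0 0 0 0 0.2; 0 0 0 0 0 4 0.2; 0 0 0 0 0 15 0.2; 0 0 0 0 0 30 0.2' 60;  python3 -m crank '0 0 0 0 0 50 0.2; 0 0 0 0 0 100 0.2; 0 0 0 0 0 150 0.2; 0 0 0 0 0 170 0.2; 0 0 0 0 0 170 0.2'
python3 - <<'E'
from h import *
im=manip.grab_frame("wrist"); cv2.imwrite("pics/w2.png",im)
E
```

```text
t: 4.72
ee_pos: [0.5025, -0.0056, 0.0503]
orientation: [-165.5, 90.0, 166.7]
contact_force: [0.1, -0.5, -1.8]
width: 0.584
t: 5.35
ee_pos: [0.5036, -0.0057, 0.2219]
orientation: [20.5, 89.7, -7.4]
contact_force: [0.2, -0.1, -2.8]
width: 0.578
```

View pics/w2.png

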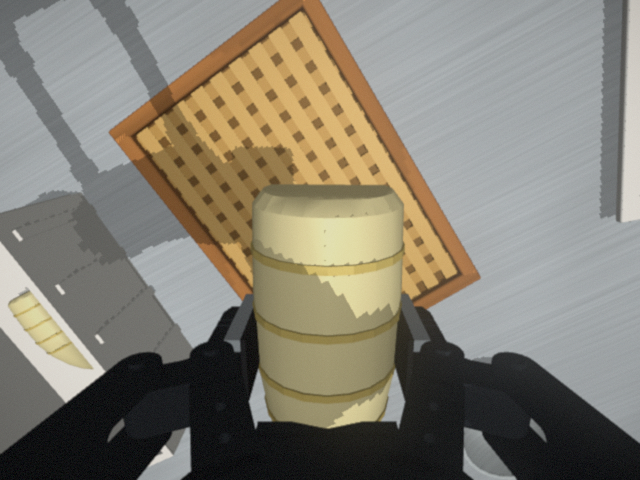

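The shoot is held level, butt towards the base, and the wrist force is about its weight. Carrying it over the tub, where I'll align it and set it on the packed one.

```bash
python3 -m crank '0 0 0.1 -6 -50 0 0.2; 0 0 0.2 -12 -105 0 0.2; 0 0 0.3 -18 -160 0 0.2; 0 0 0.4 -24 -215 0 0.2; 0 0 0.47 -30 -265 0 0.2'; python3 -m crank '0 0 0 0 -11 0 0.2; 0 0 0 0 -11 -30 0.2;  0 0 0 0 -11 -55 0.2; 0 0 0 0 -11 -55 0.2'
python3 - <<'E'
from h import *
o=manip.get_obs();print(o["ee_pos"],o["joints"].round(1)); M=R.from_euler('xyz',o["orientation"],degrees=True).as_matrix(); print("jaw",np.degrees(np.arctan2(M[1,1],M[0,1])))
c=cam("top")
for p in((643,240),(680,240),(661,186),(661,270)): print(ray(c,(p[0]/2.1+150,p[1]/2.1+150),.015)*1000)
im=manip.grab_frame("wrist"); im2=manip.grab_frame("scene")[200:400,120:340]; cv2.imwrite("pics/w3.png",np.hstack([cv2.resize(im,(400,300)),cv2.resize(im2,(330,300))]))
E
```

```text
t: 6.02
ee_pos: [0.4715, -0.2718, 0.2176]
orientation: [141.1, 89.8, 140.2]
contact_force: [0.5, -0.1, -2.2]
width: 0.585
t: 6.52
ee_pos: [0.4709, -0.2792, 0.1616]
orientation: [139.1, 89.5, 138.2]
contact_force: [-0.3, -0.2, -2.3]
width: 0.583
[ 0.47089076 -0.27922954  0.16164956] [ -38.    17.3   97.1    0.    66.1 -127. ]
jaw 89.04671241159937
[ 471.03396823 -273.36877682   15.        ]
[ 472.26251328 -317.29538964   15.        ]
[ 536.20511602 -295.11508939   15.        ]
[ 436.09344878 -294.52803906   15.        ]
```

View pics/w3.png

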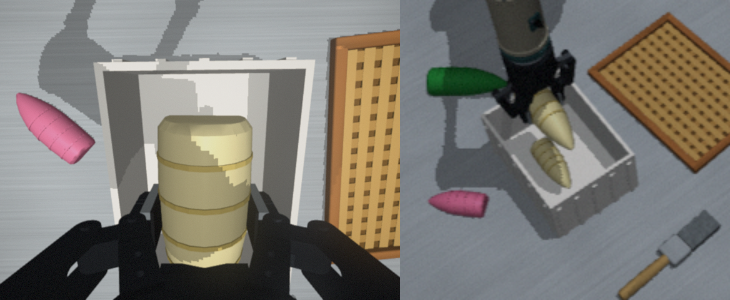

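The shoot hangs square over the middle of the tub, and the packed one below sits slightly towards -y. Lowering.

```bash
python3 -m crank '0 0 0 2 -2 -30 0.2; 0 0 0 2 -2 -60 0.2; 0 0 0 2 -2 -85 0.2; 0 0 0 2 -2 -95 0.2; 0 0 0 2 -2 -98 0.2'; python3 -m crank '0 0 0 0 0 -4 0.2; 0 0 0 0 0 -7 0.2; 0 0 0 0 0 -7 0.2'
```

```text
t: 7.25
ee_pos: [0.4754, -0.2838, 0.0672]
orientation: [-29.8, 89.9, -30.8]
contact_force: [-0.2, -0.1, -1.6]
width: 0.581
t: 7.62
ee_pos: [0.4749, -0.2837, 0.0599]
orientation: [-20.8, 90.0, -21.8]
contact_force: [0.6, -0.9, -2.2]
width: 0.584
```

```bash
python3 -m crank '0 0 0 0 0 -3 0.2; 0 0 0 0 0 -6 0.2; 0 0 0 0 0 -6 0.2'; python3 -m crank '0 0 0 0 0 -3 0.2; 0 0 0 0 0 -5 0.2; 0 0 0 0 0 -5 0.2'
```

```text
t: 8.0
ee_pos: [0.4746, -0.2834, 0.0534]
orientation: [137.3, 90.0, 136.4]
contact_force: [-0.3, -0.4, -1.5]
width: 0.588
t: 8.38
ee_pos: [0.4749, -0.2837, 0.0497]
orientation: [-33.8, 90.0, -34.8]
contact_force: [-1.1, 1.6, 5.5]
width: 0.584
```

Contact (the force changed by about +7.5 N). Releasing and rising.

```bash
python3 -m crank '0 0 0 0 0 1 0.7; 0 0 0 0 0 1 0.85; 0 0 0 0 0 1 0.85; 0 0 0 0 0 20 0.85; 0 0 0 0 0 50 0.85'; python3 -m crank '0 0 0 0 0 50 1; 0 0 0 0 0 100 1; 0 0 0 0 0 150 1; 0 0 0 0 0 180 1; 0 0 0 0 0 180 1'
python3 - <<'E'
from h import *
im=manip.grab_frame("wrist"); im2=manip.grab_frame("scene")[200:400,120:340]; cv2.imwrite("pics/w4.png",np.hstack([cv2.resize(im,(400,300)),cv2.resize(im2,(330,300))]))
E
```

```text
t: 9.0
ee_pos: [0.4742, -0.2834, 0.0982]
orientation: [149.9, 89.9, 148.9]
contact_force: [0.4, 0.2, -0.3]
width: 0.851
t: 9.62
ee_pos: [0.476, -0.2847, 0.2815]
orientation: [-39.3, 89.6, -40.2]
contact_force: [-1.1, -0.4, -0.5]
width: 0.998
```

View pics/w4.png

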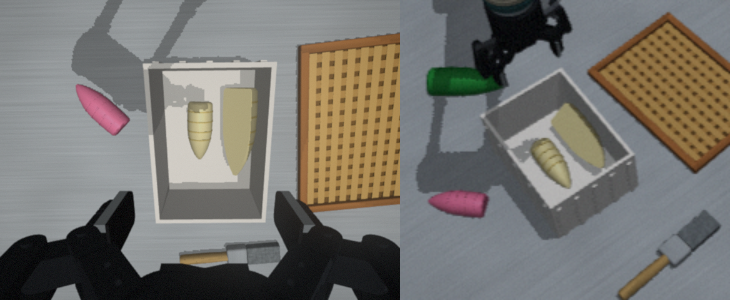

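The shoot is in the tub, lying on its edge beside the packed one. It stays below 60 mm, so it won't foul the lid. From here I'll refine the tub's pose by fitting the rim rectangle in both views.

```bash
cat > rim.py <<'E'
from h import *
from scipy.optimize import minimize
from scipy.ndimage import map_coordinates
def band(s,hx,hy,n=60):
    a=np.linspace(-1,1,n); X,Y=hx+s,hy+s
    return np.vstack([np.c_[a*X,0*a+Y],np.c_[a*X,0*a-Y],np.c_[0*a+X,a*Y],np.c_[0*a-X,a*Y]])
def fit(im,c,p0,hx,hy,z,ins,outs):
    g=cv2.GaussianBlur(im.max(2).astype(np.float32),(0,0),0.8)
    def val(p,s):
        q=band(s,hx,hy); t=np.radians(p[2]); Q=np.c_[q[:,0]*np.cos(t)-q[:,1]*np.sin(t)+p[0],q[:,0]*np.sin(t)+q[:,1]*np.cos(t)+p[1],0*q[:,0]+z*1000]
        uv=proj(c,Q/1000); return np.clip(map_coordinates(g,[uv[:,1],uv[:,0]],order=1,mode='nearest'),0,190).mean()
    f=lambda p:sum(val(p,s) for s in outs)/len(outs)-sum(val(p,s) for s in ins)/len(ins)
    best=min((minimize(f,np.array(p0)+[dx,dy,da],method='Nelder-Mead',options=dict(initial_simplex=np.array(p0)+[dx,dy,da]+np.array([[0,0,0],[3,0,0],[0,3,0],[0,0,2]]))) for dx in(-5,0,5) for dy in(-5,0,5) for da in(-2,2)),key=lambda r:r.fun)
    return best.x.round(1),round(best.fun,1)
E
python3 - <<'E'
from rim import *
im=manip.grab_frame("wrist"); cv2.imwrite("pics/w4full.png",im); c=cam("wrist")
a=((110,80,.105),(-1,-3,-5),(2,4))
print("wrist",fit(im,c,(492,-279,-.7),*a[0],*a[1:])); print("top",fit(cv2.imread("pics/top0.png"),cam("top"),(492,-279,-.7),*a[0],*a[1:]))
print("lid top",fit(cv2.imread("pics/top0.png"),cam("top"),(548,336,-17),116,86,.020,(-1,-3,-5),(2,4)))
o=manip.get_obs();print(o["ee_pos"],o["joints"].round(1))
E
```

```text
wrist (array([ 4.946e+02, -2.776e+02, -3.000e-01]), np.float64(-36.8))
top (array([ 4.943e+02, -2.791e+02, -4.000e-01]), np.float64(-35.9))
lid top (array([548.6, 336.2, -17. ]), np.float64(-32.8))
[ 0.47417423 -0.28324274  0.27726445] [ -38.1   13.1   85.9   -0.    81.2 -127.1]
```

```bash
python3 -m crank '0 0 -0.05 5 55 0 1; 0 0 -0.1 10 115 0 1; 0 0 -0.15 18 175 0 1; 0 0 -0.2 26 235 0 1; 0 0 -0.28 34 295 0 1'; python3 -m crank '0 0 0 8 60 0 1; 0 0 0 16 120 0 1; 0 0 0 24 180 0 1; 0 0 0 32 240 0 1; 0 0 0 40 300 0 1'; python3 -m crank '0 0 0 0 24 -20 1; 0 0 0 0 24 -20 1; 0 0 0 0 24 -20 1'
python3 - <<'E'
from rim import *
o=manip.get_obs();print(o["ee_pos"],o["joints"].round(1)); M=R.from_euler('xyz',o["orientation"],degrees=True).as_matrix(); print("jaw",np.degrees(np.arctan2(M[1,1],M[0,1])))
im=manip.grab_frame("wrist"); c=cam("wrist")
r=fit(im,c,(548.6,336.2,-17),116,86,.020,(-1,-3,-5),(2,4)); print("lid wrist",r)
x,y,a=r[0]
def draw(hx,hy,z,col):
    t=np.radians(a); q=np.array([[-hx,-hy],[hx,-hy],[hx,hy],[-hx,hy]]); Q=np.c_[q[:,0]*np.cos(t)-q[:,1]*np.sin(t)+x,q[:,0]*np.sin(t)+q[:,1]*np.cos(t)+y,0*q[:,0]+z]/1000
    cv2.polylines(im,[proj(c,Q).round().astype(np.int32)],True,col,1)
draw(116,86,20,(0,0,255)); draw(50,12,62,(0,255,0)); cv2.imwrite("pics/w5.png",im)
E
```

```text
t: 10.4
ee_pos: [0.5081, 0.0132, 0.2769]
orientation: [-167.2, 89.8, 175.6]
contact_force: [0.8, -0.1, -0.1]
width: 0.997
t: 11.02
ee_pos: [0.5483, 0.313, 0.2764]
orientation: [-132.1, 89.8, -149.1]
contact_force: [0.0, -0.2, 0.1]
width: 1.002
t: 11.4
ee_pos: [0.5485, 0.3339, 0.2577]
orientation: [-115.0, 89.8, -132.0]
contact_force: [-0.6, 0.4, 0.9]
width: 1.004
[0.54845112 0.33385461 0.25768983] [ 25.2  21.5  76.4  -0.1  82.3 -47.8]
jaw 72.95398904643613
lid wrist (array([551. , 337.2, -17. ]), np.float64(-35.2))
```

View pics/w5.png

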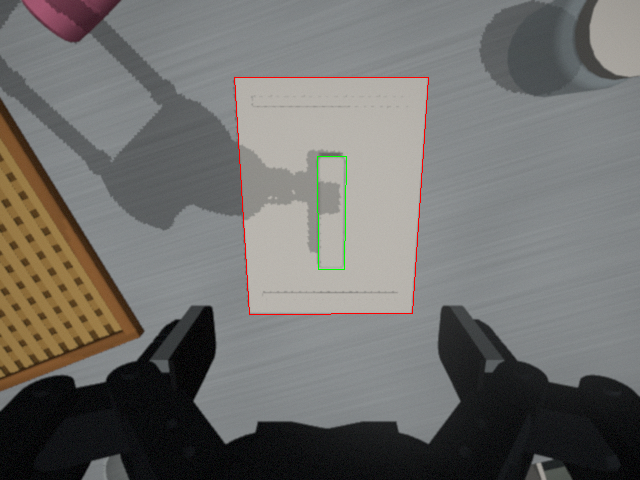

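The lid fit (red) and the projected handle (green) lie exactly on the image. Descending to pinch the handle.

```bash
python3 -m crank '0 0 0 2 3 -60 1; 0 0 0 2 3 -120 1; 0 0 0 2 3 -170 1; 0 0 0 2 3 -197 1; 0 0 0 2 3 -207 1'; python3 -m crank '0 0 0 0 0 0 1; 0 0 0 0 0 0 0.5; 0 0 0 0 0 0 0; 0 0 0 0 0 0 0; 0 0 0 0 0 0 0' 90; python3 -m crank '0 0 0 0 0 0 0; 0 0 0 0 0 0 0; 0 0 0 0 0 0 0'
```

```text
t: 12.08
ee_pos: [0.5505, 0.3364, 0.0507]
orientation: [-129.6, 89.9, -146.7]
contact_force: [-0.2, -1.1, 1.1]
width: 1.006
t: 12.7
ee_pos: [0.5512, 0.3383, 0.0527]
orientation: [20.2, 89.9, 3.2]
contact_force: [-0.6, -1.0, 5.8]
width: 0.264
t: 13.08
ee_pos: [0.5512, 0.3384, 0.0528]
orientation: [22.0, 89.9, 5.1]
contact_force: [-0.9, -0.5, 6.3]
width: 0.265
```

```bash
python3 -m crank '0 0 0 0 0 5 0; 0 0 0 0 0 20 0; 0 0 0 0 0 60 0; 0 0 0 0 0 110 0; 0 0 0 0 0 160 0'; python3 -m crank '0 0 0 0 0 30 0; 0 0 0 0 0 50 0; 0 0 0 0 0 50 0; 0 0 0 0 0 50 0'
python3 - <<'E'
from rim import *
o=manip.get_obs();print(o["ee_pos"],o["joints"].round(1)); M=R.from_euler('xyz',o["orientation"],degrees=True).as_matrix(); print("jaw",np.degrees(np.arctan2(M[1,1],M[0,1])))
im=manip.grab_frame("wrist"); c=cam("wrist")
z=o["ee_pos"][2]-.0525+.020; r=fit(im,c,(551,337.5,-17),116,86,z,(-1,-3,-5),(2,4)); print("lid in hand",r)
cv2.imwrite("pics/w6.png",im)
E
```

```text
t: 13.7
ee_pos: [0.5505, 0.3384, 0.2134]
orientation: [179.5, 90.0, 162.5]
contact_force: [0.4, 0.5, -2.7]
width: 0.26
t: 14.2
ee_pos: [0.5501, 0.3381, 0.2607]
orientation: [-140.1, 89.9, -157.1]
contact_force: [-0.1, -0.7, -3.4]
width: 0.262
[0.55013104 0.33811211 0.26070763] [ 25.4  21.7  75.6   0.   82.8 -47.6]
jaw 72.99662161122625
lid in hand (array([550.5, 337.3, -16.7]), np.float64(-24.2))
```

View pics/w6.png

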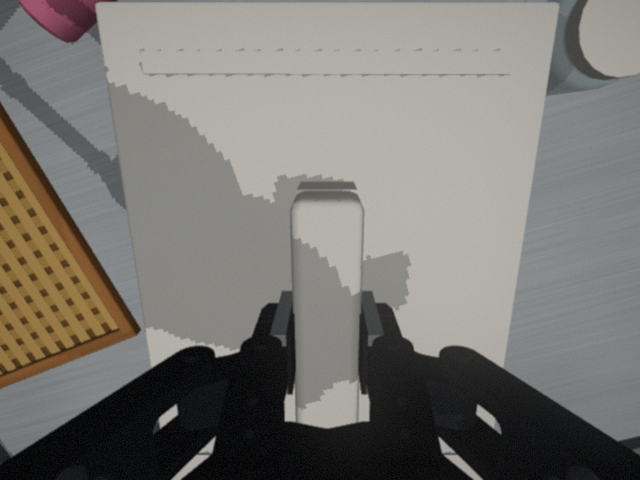

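The lid hangs level and centred in the jaws. Carrying it to above the tub.

```bash
python3 -m crank '0 0 0 -3 -40 0 0; 0 0 0.03 -6 -95 0 0; 0 0 0.08 -10 -150 0 0; 0 0 0.13 -16 -205 0 0; 0 0 0.18 -22 -260 0 0'; python3 -m crank '0 0 0.04 -6 -55 0 0; 0 0 0.07 -12 -110 0 0; 0 0 0.1 -18 -165 0 0; 0 0 0.11 -24 -220 0 0; 0 0 0.11 -30 -275 0 0'; python3 -m crank '0 0 0 -2 -45 0 0; 0 0 0 -3 -75 0 0; 0 0 0 -3 -81 0 0; 0 0 0 -3 -81 0 0; 0 0 0 -3 -81 0 0'
python3 - <<'E'
from rim import *
o=manip.get_obs();print(o["ee_pos"],o["joints"].round(1)); M=R.from_euler('xyz',o["orientation"],degrees=True).as_matrix(); print("jaw",np.degrees(np.arctan2(M[1,1],M[0,1])),"x axis",M[:,0].round(4))
E
```

```text
t: 14.88
ee_pos: [0.5278, 0.0767, 0.2604]
orientation: [-170.6, 89.9, -177.2]
contact_force: [1.6, -1.2, -3.2]
width: 0.267
t: 15.5
ee_pos: [0.4979, -0.198, 0.2605]
orientation: [140.3, 89.9, 139.9]
contact_force: [1.0, -0.2, -2.2]
width: 0.266
t: 16.12
ee_pos: [0.4957, -0.2762, 0.2614]
orientation: [117.3, 89.9, 117.0]
contact_force: [0.4, -0.0, -3.4]
width: 0.263
[ 0.49571557 -0.2762334   0.26137108] [ -36.2   14.8   85.8    0.    79.5 -125.9]
jaw 89.6728509599429 x axis [-7.0e-04  1.4e-03 -1.0e+00]
```

```bash
python3 -m crank '0 0 0 0 -1 -40 0; 0 0 0 0 -1 -70 0; 0 0 0 0 -1 -85 0; 0 0 0 0 -1 -90 0; 0 0 0 0 -1 -90 0'
python3 - <<'E'
from rim import *
im=manip.grab_frame("wrist"); c=cam("wrist"); o=manip.get_obs(); print(o["ee_pos"],o["contact_force"])
z=o["ee_pos"][2]-.0325
def draw(x,y,a,hx,hy,z,col):
    t=np.radians(a); q=np.array([[-hx,-hy],[hx,-hy],[hx,hy],[-hx,hy]]); Q=np.c_[q[:,0]*np.cos(t)-q[:,1]*np.sin(t)+x,q[:,0]*np.sin(t)+q[:,1]*np.cos(t)+y,0*q[:,0]+z]/1000
    cv2.polylines(im,[proj(c,Q).round().astype(np.int32)],True,col,1)
s=manip.grab_frame("scene")[180:400,120:340]; 
cv2.imwrite("pics/w7.png",np.hstack([cv2.resize(im,(480,360)),cv2.resize(s,(320,360),interpolation=cv2.INTER_CUBIC)]))
E
```

```text
t: 16.75
ee_pos: [0.4964, -0.2787, 0.1724]
orientation: [-31.1, 89.9, -31.4]
contact_force: [0.3, 0.4, -3.1]
width: 0.262
[ 0.49655918 -0.27890246  0.17281327] [ 0.55707362  0.10774697 -2.74618964]
```

View pics/w7.png

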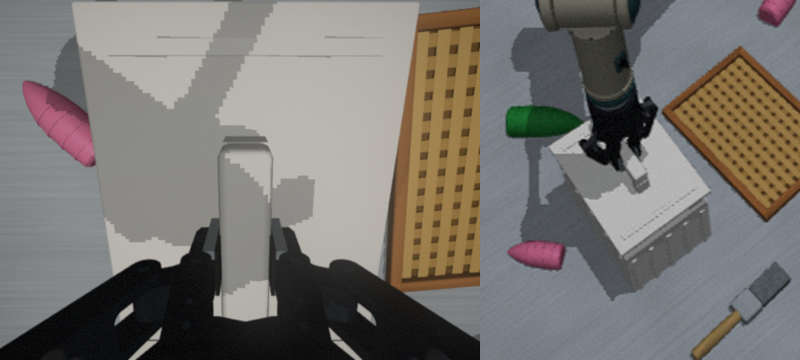

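The lid is square above the tub. Moving 1.5 mm back in x and lowering in small steps, watching the force.

```bash
python3 -m crank '0 0 0 -1.5 0.5 -5 0; 0 0 0 -1.5 0.5 -10 0; 0 0 0 -1.5 0.5 -14 0; 0 0 0 -1.5 0.5 -17 0; 0 0 0 -1.5 0.5 -17 0'; python3 -m crank '0 0 0 0 0 -2 0; 0 0 0 0 0 -4 0; 0 0 0 0 0 -6 0; 0 0 0 0 0 -6 0'
```

```text
t: 17.48
ee_pos: [0.4942, -0.278, 0.1544]
orientation: [138.9, 90.0, 138.5]
contact_force: [-0.2, 0.9, -2.6]
width: 0.264
t: 17.98
ee_pos: [0.4942, -0.278, 0.1485]
orientation: [133.5, 90.0, 133.1]
contact_force: [0.2, -0.7, -3.5]
width: 0.263
```

```bash
python3 -m crank '0 0 0 0 0 -1 0; 0 0 0 0 0 -2 0; 0 0 0 0 0 -2 0'; python3 -m crank '0 0 0 0 0 -1 0; 0 0 0 0 0 -1.5 0; 0 0 0 0 0 -1.5 0'
```

```text
t: 18.35
ee_pos: [0.4943, -0.2781, 0.1467]
orientation: [129.6, 90.0, 129.3]
contact_force: [-0.1, 0.3, -3.1]
width: 0.263
t: 18.73
ee_pos: [0.4944, -0.2782, 0.1457]
orientation: [-27.3, 90.0, -27.7]
contact_force: [-0.5, 0.7, 1.0]
width: 0.266
```

```bash
python3 -m crank '0 0 0 0 0 -0.7 0; 0 0 0 0 0 -1 0; 0 0 0 0 0 -1 0'; python3 -m crank '0 0 0 0 0 0 0.35; 0 0 0 0 0 0 0.5; 0 0 0 0 0 0 0.7; 0 0 0 0 0 0 0.7; 0 0 0 0 0 5 0.7' 20; python3 -m crank '0 0 0 0 0 30 0.7; 0 0 0 0 0 80 0.7; 0 0 0 0 0 140 0.7; 0 0 0 0 0 160 1; 0 0 0 0 0 160 1'
python3 - <<'E'
from rim import *
im=manip.grab_frame("wrist"); c=cam("wrist")
print("lid on tub",fit(im,c,(494.4,-278.3,-.4),116,86,.113,(-1,-3,-5),(2,4)))
def draw(x,y,a,hx,hy,z,col):
    t=np.radians(a); q=np.array([[-hx,-hy],[hx,-hy],[hx,hy],[-hx,hy]]); Q=np.c_[q[:,0]*np.cos(t)-q[:,1]*np.sin(t)+x,q[:,0]*np.sin(t)+q[:,1]*np.cos(t)+y,0*q[:,0]+z]/1000
    cv2.polylines(im,[proj(c,Q).round().astype(np.int32)],True,col,1)
draw(494.4,-278.3,-.4,116,86,113,(0,0,255))
s=manip.grab_frame("scene"); cv2.imwrite("pics/w8.png",np.hstack([cv2.resize(im,(400,300)),cv2.resize(s,(400,300),interpolation=cv2.INTER_AREA)]))
big=cv2.resize(s[220:380,150:310],(400,400),interpolation=cv2.INTER_CUBIC)
cv2.imwrite("pics/w8.png",np.hstack([cv2.resize(im,(400,400)),big]))
for l in("bowl","brush","jar"):
    for d in manip.find_in(l,"scene")[:1]: print(l,d)
E
```

```text
t: 19.1
ee_pos: [0.4944, -0.2782, 0.1457]
orientation: [-32.6, 89.9, -33.0]
contact_force: [-3.1, 1.3, 6.9]
width: 0.262
t: 19.73
ee_pos: [0.4941, -0.2779, 0.149]
orientation: [140.9, 89.9, 140.5]
contact_force: [0.4, 0.2, -0.6]
width: 0.702
t: 20.35
ee_pos: [0.495, -0.2786, 0.3115]
orientation: [-35.1, 89.7, -35.4]
contact_force: [-0.1, -0.4, -0.1]
width: 0.995
lid on tub (array([ 4.912e+02, -2.767e+02, -3.000e-01]), np.float64(-29.2))
bowl {'rect': [376.9, 286.4, 421.8, 329.7], 'p': 0.87}
brush {'rect': [265.9, 339.7, 333.2, 401.3], 'p': 0.76}
jar {'rect': [442.7, 125.6, 471.2, 166.9], 'p': 0.74}
```

View pics/w8.png

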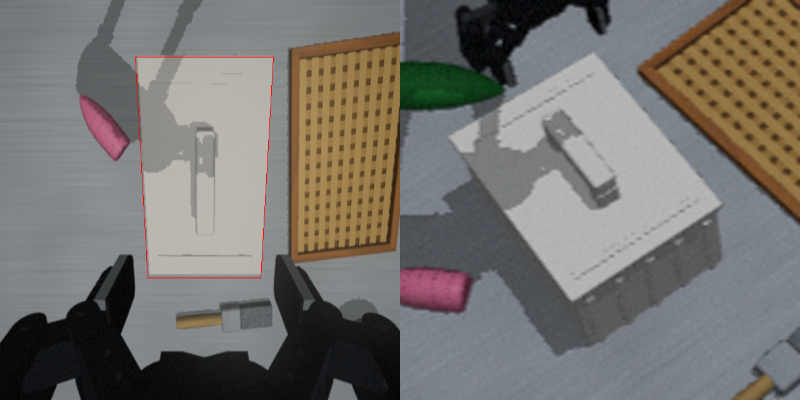

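The lid outline matches the fully-home rectangle and the bystanders haven't moved, so I'm handing in.

```bash
python3 -c "
from plant import manip
print(manip.finish_job(), manip.get_obs()['t'])"
```

```text
the job is handed in; nothing more can be done
the job is handed in; nothing more can be done
```

The shoot is in the tub with the smaller one, the lid is on, and the job is handed in at about 20.5 s of the 61 s allowed. The hand-in reports no verdict.

- **Shoot:** It rolled off the packed one when I released it. It lies on its edge beside it, leaning on the tub wall, and is at most about 60 mm high, so it is clear of the lid.
- **Lid:** I lowered it by the handle in 1–2 mm steps. It touched at a tool height of 145.7 mm, which puts the lid 93 mm above the tub's origin, the fully-home height. I pressed to 7 N and then released it.
- **Last checks:** In the final wrist picture the expected fully-home outline lies on the lid's edges, and in the scene view the lid looks level. The automatic fit put the lid centre about 3.5 mm from my tub estimate, within the 6 mm play.
- **Bystanders:** The bowl, brush and jar were found within about 3 pixels of where they started, which is detector noise. The gripper was about 140 mm above the closed tub, touching nothing.

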